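# Zero the serving counter for the next shift

## Task

Zero the two-wheel serving counter for the next shift: with a fingertip, gently flick the edge of each thumbwheel on, its top towards the side facing the robot, as many clicks as it needs until its one wide tab stands straight up in line with the pointer fins. Do not let either wheel run on past zero, do not pinch the wheels, and leave everything standing around the counter where it is.

Things in the scene. Friction and masses are not known exactly. Their poses are not given: they have to be found in the camera images.
- counter: grey two-wheel counter screwed to the table: base 120 (x) x 200 (y) x 12 mm; three cheeks 36 (x) x 12 (y) mm at y = -90, 0, 90 mm carry an axle along y, 58 mm up; each cheek ends in a thin pointer fin at x = 0, top 82 mm up. Origin: centre of the underside, z up; -x faces roughly to the robot (yaw up to 0.4 rad), the way the wheel tops are flicked.
- wheel_left (a joint): angle of the left thumbwheel (+y side), rad: 0 = wide zero tab straight up at the fins; it GROWS as the wheel's top is flicked towards the counter's -x side. A click is 45 deg (0.785); a sprung roller holds each click: 2 to 5 N on a lug tip moves it, past half a click it snaps on by itself. Starts 1, 2 or 3 clicks short: about -0.785, -1.571 or -2.356. Stops at -2.95 and 1.2.
- wheel_right (a joint): angle of the right thumbwheel (-y side), rad: 0 = wide zero tab straight up at the fins; it GROWS as the wheel's top is flicked towards the counter's -x side. A click is 45 deg (0.785); a sprung roller holds each click: 2 to 5 N on a lug tip moves it, past half a click it snaps on by itself. Starts 1, 2 or 3 clicks short: about -0.785, -1.571 or -2.356. Stops at -2.95 and 1.2.
- axle_left (a point): centre of the left wheel, at counter x 0, y +45 mm, 58 mm above the table; axes as the counter's. Black drum, radius 28 mm, 14 mm wide, eight radial lugs 45 deg apart to radius 42 mm, 4 mm thick; seven are 12 mm wide, one, the zero tab, 34 mm. At every click one lug stands straight up, tip 100 mm above the table, its neighbours' tips 88 mm.
- axle_right (a point): centre of the right wheel, at counter x 0, y -45 mm, 58 mm above the table; same wheel. To flick one click: sweep a fingertip level, its end 92 mm above the table, from the +x side until its leading face is 30 to 35 mm past the axle on the -x side, then lift straight up; a finger up to 26 mm thick along the sweep clears the other lugs.
- cup: clear plastic cup, 85 mm tall, 76 mm across; stands loose near the counter, to be left alone. Origin: centre of its underside.
- jar: amber glass jar with a steel cap, 85 mm tall, 70 mm across; stands loose near the counter, to be left alone. Origin: centre of its underside.
- bowl: steel bowl, 50 mm tall, 120 mm across; stands loose near the counter, to be left alone. Origin: centre of its underside.
- spoon: steel spoon lying flat, roughly 0.2 m long; stands loose near the counter, to be left alone. Origin: middle of its length, on the underside.
- syrup: green glass bottle, 200 mm tall, 68 mm across; stands loose near the counter, to be left alone. Origin: centre of its underside.
- sauce: red plastic bottle, 170 mm tall, 60 mm across; stands loose near the counter, to be left alone. Origin: centre of its underside.
- sprinkles: white can, 100 mm tall, 60 mm across; stands loose near the counter, to be left alone. Origin: centre of its underside.
Not all that is in view belongs to the job. What is shaped like the counter but pink or red is not meant.

How it is judged:
By the outcome, as a careful person would: the job done as asked, in the order asked, and still so for the second after the job is handed in, with the robot touching nothing.
It also fails if it takes over 58 s, if anything falls off the work surface, if the arm or the gripper's body presses on something with over 40 N, if the wrist force passes 120 N, or if a joint passes its speed limit or range.

## Robot

A 6-joint arm with a two-finger parallel gripper is mounted at the origin on the work surface. World frame = base frame: x ahead of the robot, y to its left, z up, the work surface at z = 0. Lengths are in mm, angles in rad, forces in N, time in s.
With the tool pointing down it reaches from about 250 to 800 mm from the base axis. Payload 3.9 kg.
Tool frame: the origin (TCP) lies at the very end of the fingers, on their centre line; the grasp point (between the pads) lies 19 mm behind it; z points along the fingers, y is the direction in which the jaws open and shut (so a half turn about z gives the same grasp; the last joint's range is limited). The gripper opens to 85 mm and grips with 20 to 120 N. Pads are 22 mm wide; open, the fingers measure 114 mm over their backs; the gripper's body (76 mm by 85 mm) begins 54 mm behind the grasp point. The pads swing forward as they close: fully open they stand 13 mm farther back than shut.
Start: joints at [1.304, 0.26, -0.138, 1.173, 0, 1.571], TCP at [138.41, 506.417, 231.304] pointing down, gripper open.
Joint ranges: [-2.78, 2.78], [-0.83, 1.72], [-1.28, 1.37], [-1.9, 2.12], [-1.57, 1.48], [-3.14, 3.14]. Speed limits (rad/s): [2.57, 2.57, 3.14, 3.14, 3.14, 3.14].

## Interface

Orientations are given as a unit quaternion [x, y, z, w].
In Python, from plant import manip, eyes gives the robot as it stands. The module is installed in compiled form; this text tells all that it offers. Calls block until the motion is done:
- manip.goto(position, orientation): joint-space move of the TCP to a pose.
- manip.move_straight(position, rate=150, attitude=None, until_force=None): straight line of the TCP; attitude=None keeps the orientation; rate is the mean speed in mm/s. With until_force (N) it stops when the force on the tool has changed by that much, and returns True; else False.
- manip.movej(angles): joint-space move.
- manip.gripper_to(opening, strength=None): finger opening in mm; strength is the grip in N (None keeps the last); returns when the fingers have stopped.
- manip.hold(seconds).
- manip.solve_ik(position, orientation): joint angles nearest the present ones, or None.
- eyes.read_camera(name): name is "side" or "top" or "wrist"; returns the picture (384x512x3 uint8, red, green, blue); there is no depth.
- eyes.camera_info(name): a dict with "intrinsics" (3x3 intrinsics, pixels), "D" ([k1, k2, p1, p2, k3] as OpenCV has them; the pictures are not rectified), "R" (3x3) and "t" (3): a world point X has camera coordinates R X + t. Camera axes: x right, y down, z forward; pixel columns grow to the right and rows downward; lengths in mm; the calibration is good to about 2 mm. A picture is of the moment at which its call begins: read the wrist's pose just before it. camera_info takes no time and is no camera call; for the wrist camera it gives the pose at the moment of the call.
A pose or a line that the arm cannot do raises manip.PlanningError and nothing moves.
- manip.job_done(): hands the job in, once; it reports no verdict.
Readings, each from a call of its own:
- manip.get_clock(): time.
- manip.get_qpos(): joint angles.
- manip.get_qd(): joint speeds.
- manip.get_tau(): joint torques, N m.
- manip.get_tool_pos(): TCP position.
- manip.get_tool_rot(): TCP orientation.
- manip.get_contact_force(): force on the tool from outside, world axes, zero at the start.
- manip.get_ft_torque(): the same for the moment, N m.
- manip.get_gripper_width(): finger opening in mm.
Only numpy, scipy, OpenCV 4.12 (cv2) and the standard library are available. Lean on these libraries where they do the work, as an engineer would, in place of code of your own. Each camera call takes 0.05 s, during which the arm holds its last target. There are 200 camera calls.

## Working session

There is one attempt and no reset: what is moved stays moved. The work goes in short steps, each a Python script; the robot and the scene stay as the last script left them, time stands still between calls to the robot, and variables do not carry over. Pictures are saved under pics/ and viewed, about 8 in all and at most 12, crops included, and the job is handed in when it is done.

```bash
mkdir -p pics
python3 - <<'E'
from plant import manip, eyes
import cv2,numpy as np
for n in ("top","side"):
    im=eyes.read_camera(n); cv2.imwrite(f"pics/{n}0.png",cv2.resize(im[:,:,::-1],(800,600),interpolation=cv2.INTER_CUBIC))
    i=eyes.camera_info(n); print(n,np.round(i["intrinsics"],1).tolist(),i["D"],np.round(-i["R"].T@i["t"]))
print(manip.get_clock(),manip.get_tool_rot())
E
```

```text
top [[375.3, 0.0, 257.6], [0.0, 375.3, 189.1], [0.0, 0.0, 1.0]] [-0.11671626  0.          0.          0.          0.        ] [ 351.   -7. 1108.]
side [[492.0, 0.0, 254.0], [0.0, 492.0, 186.2], [0.0, 0.0, 1.0]] [-0.05802273  0.          0.          0.          0.        ] [ 392. -869. 1139.]
0.1 [ 1.33007960e-01  9.91114573e-01 -8.78635033e-04 -1.14388051e-04]
```

View pics/top0.png

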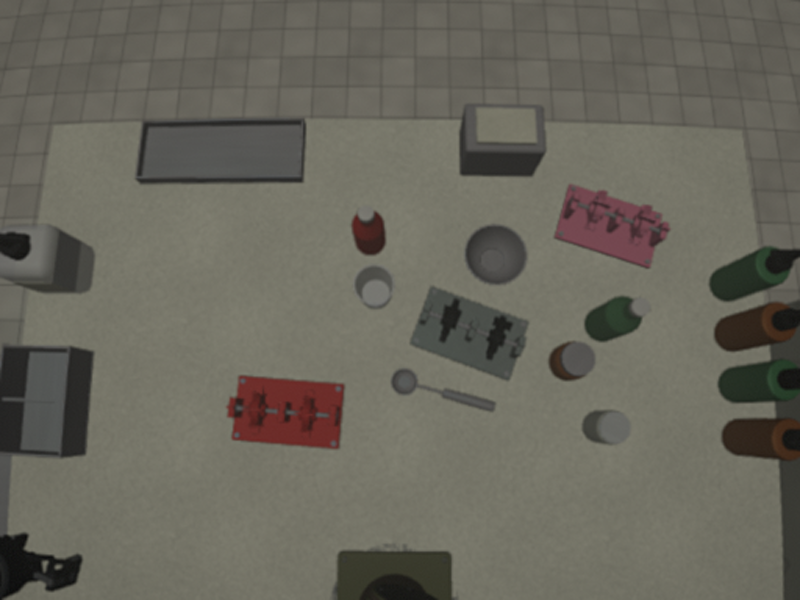

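View pics/side0.png

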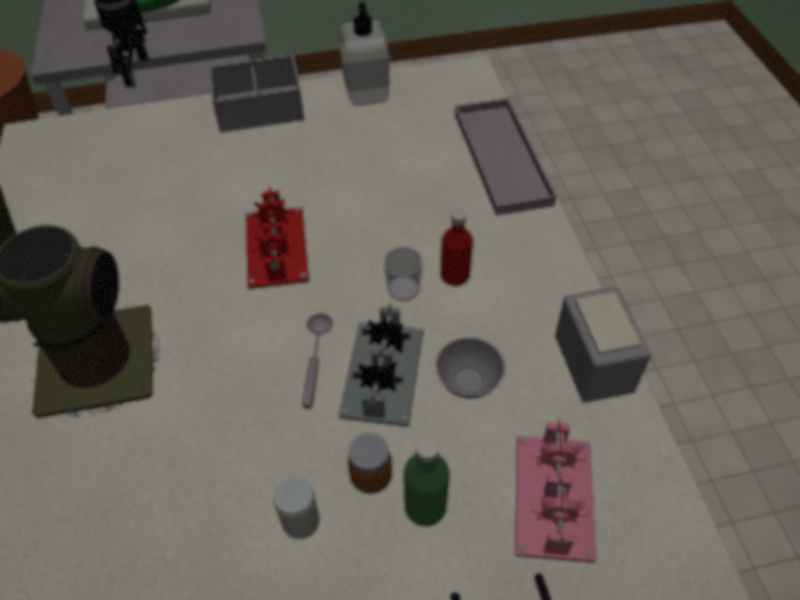

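The top view shows three counter shapes: grey at (470,333), red at (288,412) and pink at (612,225). I choose the grey one. The cup is at (375,290), bowl (496,254), jar (572,360), syrup (612,318) and spoon (445,390). In the side view the grey counter is at (383,372).

```bash
cat > h.py <<'E'
from plant import manip, eyes
import cv2,numpy as np
from scipy.spatial.transform import Rotation as Rot
def ray(i,uv):
    p=cv2.undistortPoints(np.array([[uv]],float),i["intrinsics"],np.array(i["D"]))[0,0]
    return -i["R"].T@i["t"], i["R"].T@np.array([*p,1.])
def onz(i,uv,z):
    c,d=ray(i,uv); return c+d*(z-c[2])/d[2]
def tri(obs):
    A=np.zeros((3,3));b=np.zeros(3)
    for i,uv in obs:
        c,d=ray(i,uv);d/=np.linalg.norm(d);P=np.eye(3)-np.outer(d,d);A+=P;b+=P@c
    return np.linalg.solve(A,b)
def proj(i,X):
    return cv2.projectPoints(np.array(X,float).reshape(-1,3),cv2.Rodrigues(i["R"])[0],i["t"],i["intrinsics"],np.array(i["D"]))[0][:,0]
def pix(u,v,s=1.5625): return ((u+.5)/s-.5,(v+.5)/s-.5)
E
python3 - <<'E'
from h import *
T,S,W=[eyes.camera_info(n) for n in("top","side","wrist")]
# order: far-left(+x+y), far-right(+x-y), near-right, near-left
tc=[(432,287),(528,322),(510,380),(411,345)]
sc=[(423,328),(408,423),(341,416),(360,322)]
P=[]
for a,b in zip(tc,sc):
    X=tri([(T,pix(*a)),(S,pix(*b))]);P.append(X);print(np.round(X),np.round(onz(T,pix(*a),12)),np.round(onz(S,pix(*b),12)))
for nm,t in dict(cup=(373,292),bowl=(494,256),jar=(569,366),syrup=(600,330),sauce=(370,245),sprink=(598,430),sp1=(403,381),sp2=(494,407)).items(): print(nm,np.round(onz(T,pix(*t),10)))
R=Rot.from_quat(manip.get_tool_rot()).as_matrix();p=np.array(manip.get_tool_pos())
c=-W["R"].T@W["t"];print("cam in tool",np.round(R.T@(c-p)),"\n",np.round(W["R"]@R,2),W["intrinsics"].tolist(),W["D"]);print(np.round(R,2))
E
```

```text
[590. -68.  12.] [589. -68.  12.] [590. -68.  12.]
[ 523. -251.   10.] [ 522. -250.   12.] [ 522. -252.   12.]
[ 414. -214.    9.] [ 413. -213.   12.] [ 415. -216.   12.]
[479. -28.  10.] [477. -28.  12.] [481. -29.  12.]
cup [579.  45.  10.]
bowl [ 652. -189.   10.]
jar [ 439. -327.   10.]
syrup [ 508. -391.   10.]
sauce [672.  52.  10.]
sprink [ 319. -378.   10.]
sp1 [410. -13.  10.]
sp2 [ 363. -182.   10.]
cam in tool [  78.   -2. -143.] 
 [[-0.    1.    0.  ]
 [-0.95  0.   -0.3 ]
 [-0.3  -0.    0.95]] [[284.9138936010992, 0.0, 253.3919835844243], [0.0, 284.9138936010992, 197.25815607320925], [0.0, 0.0, 1.0]] [-0.04362454  0.          0.          0.          0.        ]
[[-0.96  0.26 -0.  ]
 [ 0.26  0.96 -0.  ]
 [-0.   -0.   -1.  ]]
```

```bash
cat >> h.py <<'E'
C=np.array([501.5,-140.]);YAW=-0.338
def cw(x,y,z):
    c,s=np.cos(YAW),np.sin(YAW);return [C[0]+c*x-s*y,C[1]+s*x+c*y,z]
def quat(sgn=1): # tool x along sgn*counter x, z down
    return (Rot.from_euler('z',YAW+(0 if sgn>0 else np.pi))*Rot.from_euler('x',np.pi)).as_quat()
E
python3 - <<'E'
from h import *
for s in(1,-1):
    q=manip.solve_ik(cw(60,0,230),quat(s));print(s,None if q is None else np.round(q,2))
s=1 if manip.solve_ik(cw(60,0,230),quat(1)) is not None else -1
manip.gripper_to(0)
manip.goto(cw(60,0,230),quat(s))
i=eyes.camera_info("wrist");im=eyes.read_camera("wrist")
np.savez("w1.npz",**{k:np.array(i[k]) for k in i})
cv2.imwrite("pics/w1.png",cv2.resize(im[:,:,::-1],(800,600),interpolation=cv2.INTER_CUBIC))
m=[(0,45,58),(0,-45,58),(60,100,12),(60,-100,12),(-60,-100,12),(-60,100,12),(0,90,82),(0,0,82),(0,-90,82)]
print(np.round((proj(i,[cw(*a) for a in m])+.5)*1.5625-.5)); print(manip.get_clock(),np.round(manip.get_tool_pos(),1),manip.get_gripper_width())
E
```

```text
1 [-0.28  0.36 -0.    1.21  0.   -3.08]
-1 [-0.28  0.36 -0.    1.21  0.    0.06]
[[336. 355.]
 [453. 355.]
 [274. 266.]
 [515. 266.]
 [504. 395.]
 [285. 395.]
 [269. 368.]
 [394. 368.]
 [519. 368.]]
4.7667 [ 558.2 -159.6  230. ] 0.017142878656987066
```

View pics/w1.png

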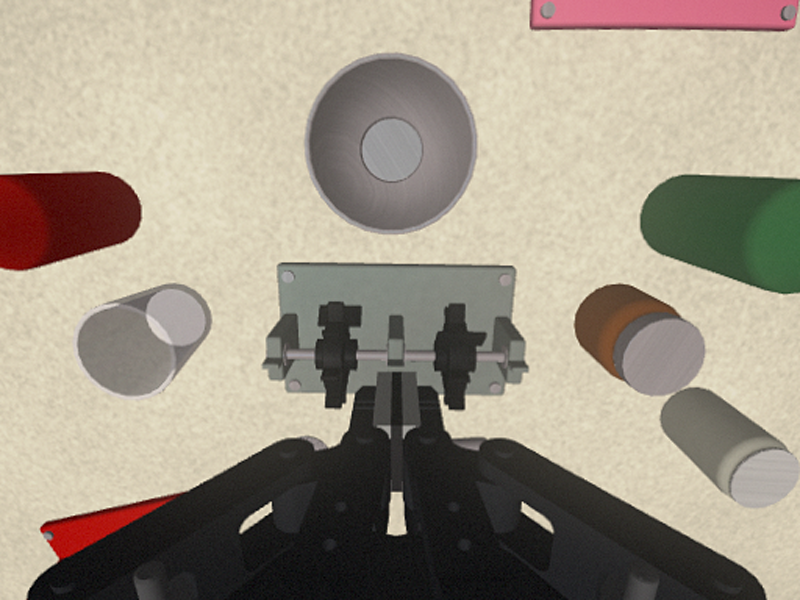

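The counter is where predicted: its far corners are at (279,264) and (516,266), against predictions of (274,266) and (515,266). Both wheels are clear of the fingers, with the left at (337,353) and the right at (455,353). I'll enlarge the wheels.

Run:
```python
import cv2
from h import *
im=cv2.imread("pics/w1.png")[250:420,255:535]
cv2.imwrite("pics/w1c.png",cv2.resize(im,None,fx=2.85,fy=2.85,interpolation=cv2.INTER_CUBIC))
i=dict(np.load("w1.npz"))
for y in(45,-45):
  for k in range(-3,4):
    a=np.radians(45*k); X=[cw(42*np.sin(a),y+w,58+42*np.cos(a)) for w in(-17,-6,6,17)]
    p=((proj(i,X)+.5)*1.5625-.5-[255,250])*2.85; print(y,"tip at +x lean",45*k,np.round(p).tolist())
```

```text
45 tip at +x lean -135 [[304.0, 350.0], [268.0, 350.0], [228.0, 350.0], [191.0, 350.0]]
45 tip at +x lean -90 [[298.0, 436.0], [258.0, 436.0], [216.0, 436.0], [177.0, 436.0]]
45 tip at +x lean -45 [[287.0, 452.0], [244.0, 452.0], [197.0, 452.0], [155.0, 452.0]]
45 tip at +x lean 0 [[279.0, 370.0], [233.0, 369.0], [183.0, 369.0], [137.0, 369.0]]
45 tip at +x lean 45 [[280.0, 235.0], [235.0, 235.0], [185.0, 235.0], [139.0, 235.0]]
45 tip at +x lean 90 [[289.0, 150.0], [247.0, 150.0], [201.0, 150.0], [159.0, 150.0]]
45 tip at +x lean 135 [[299.0, 161.0], [261.0, 161.0], [219.0, 161.0], [180.0, 161.0]]
-45 tip at +x lean -135 [[604.0, 350.0], [568.0, 350.0], [528.0, 350.0], [491.0, 350.0]]
-45 tip at +x lean -90 [[618.0, 436.0], [579.0, 436.0], [536.0, 436.0], [497.0, 436.0]]
-45 tip at +x lean -45 [[639.0, 452.0], [596.0, 452.0], [549.0, 452.0], [506.0, 452.0]]
-45 tip at +x lean 0 [[656.0, 369.0], [610.0, 369.0], [560.0, 369.0], [514.0, 370.0]]
-45 tip at +x lean 45 [[654.0, 235.0], [608.0, 235.0], [559.0, 235.0], [513.0, 235.0]]
-45 tip at +x lean 90 [[635.0, 150.0], [593.0, 150.0], [547.0, 150.0], [505.0, 150.0]]
-45 tip at +x lean 135 [[615.0, 161.0], [576.0, 161.0], [534.0, 161.0], [496.0, 161.0]]
```

View pics/w1c.png

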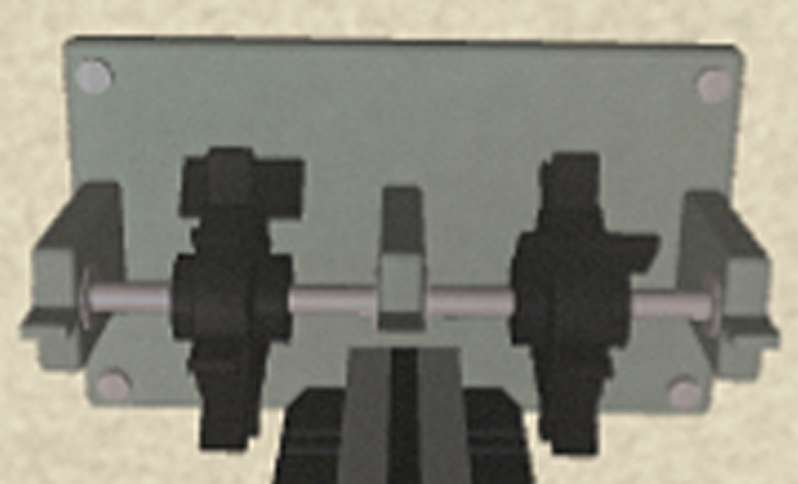

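Left wheel: the wide tab sits low on the far side, at crop (180–303, 160–215), matching the predicted 135° lean, so it is 3 clicks short. Right wheel: the wide tab is at crop (513–659, 235), matching a 45° lean, so it is 1 click short. The edges suggest a small correction, yaw −0.35 and about 1.4 mm towards −y. I'll make one flick on the left wheel, then look.

```bash
cat >> h.py <<'E'
C=np.array([501.,-141.3]);YAW=-0.35
def flick(y,z=92.):
    manip.move_straight(cw(52,y,118),150)
    manip.move_straight(cw(52,y,z),80)
    f0=np.array(manip.get_contact_force())
    manip.move_straight(cw(-21,y,z),60)
    print("end",np.round(manip.get_tool_pos(),1),"want",np.round(cw(-21,y,z),1),"dF",np.round(np.array(manip.get_contact_force())-f0,1))
    manip.move_straight(cw(-21,y,118),80)
def look(name):
    i=eyes.camera_info("wrist");im=eyes.read_camera("wrist")
    p=proj(i,[cw(x,y,50) for x in(-70,70) for y in(-105,105)]);a=np.maximum(p.min(0)-25,0).astype(int);b=p.max(0).astype(int)+25
    im=im[a[1]:b[1],a[0]:b[0],::-1];s=min(800/im.shape[1],600/im.shape[0])
    cv2.imwrite(f"pics/{name}.png",cv2.resize(im,None,fx=s,fy=s,interpolation=cv2.INTER_CUBIC))
    for y in(45,-45):
        for k in(0,45,90,135):
            t=np.radians(k);print(y,k,np.round(((proj(i,[cw(42*np.sin(t),y+w,58+42*np.cos(t)) for w in(-17,17)])-a+.5)*s)).tolist())
    print("t",manip.get_clock())
E
python3 - <<'E'
from h import *
manip.goto(cw(52,45,200),quat(-1))
flick(45)
manip.move_straight(cw(-110,0,250),200)
look("f1")
E
```

```text
end [497.1 -92.   92. ] want [496.7 -91.8  92. ] dF [ 0.3 -0.7  0.9]
45 0 [[491.0, 356.0], [598.0, 356.0]]
45 45 [[486.0, 412.0], [586.0, 412.0]]
45 90 [[479.0, 392.0], [571.0, 391.0]]
45 135 [[474.0, 320.0], [561.0, 320.0]]
-45 0 [[208.0, 356.0], [315.0, 356.0]]
-45 45 [[220.0, 412.0], [320.0, 412.0]]
-45 90 [[234.0, 391.0], [326.0, 392.0]]
-45 135 [[244.0, 320.0], [331.0, 320.0]]
t 11.525
```

View pics/f1.png

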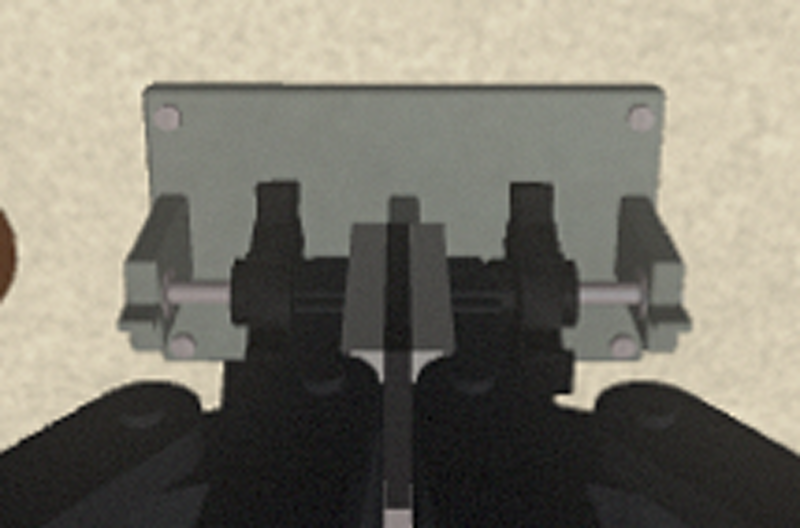

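Image up is now the robot side. The left wheel's wide tab edge is at (573,350–392), which is the 90° position, so one flick gave exactly one click. The right tab edge at (222,360–410) still fits 45°. Next is one flick on each wheel, then a look from a clearer spot.

Run:
```python
from h import *
manip.move_straight(cw(30,45,130),200)
flick(45)
manip.move_straight(cw(52,-45,125),200)
flick(-45)
manip.move_straight(cw(-65,0,230),200)
look("f2")
```

```text
end [497.1 -92.   92. ] want [496.7 -91.8  92. ] dF [-0.2 -0.6  0.4]
end [ 466.2 -176.5   92. ] want [ 465.8 -176.4   92. ] dF [-0.1  0.6  0. ]
45 0 [[495.0, 349.0], [606.0, 349.0]]
45 45 [[489.0, 412.0], [592.0, 412.0]]
45 90 [[481.0, 399.0], [575.0, 399.0]]
45 135 [[476.0, 331.0], [564.0, 331.0]]
-45 0 [[203.0, 349.0], [313.0, 349.0]]
-45 45 [[216.0, 412.0], [319.0, 412.0]]
-45 90 [[232.0, 398.0], [326.0, 399.0]]
-45 135 [[243.0, 331.0], [331.0, 331.0]]
t 19.4
```

View pics/f2.png

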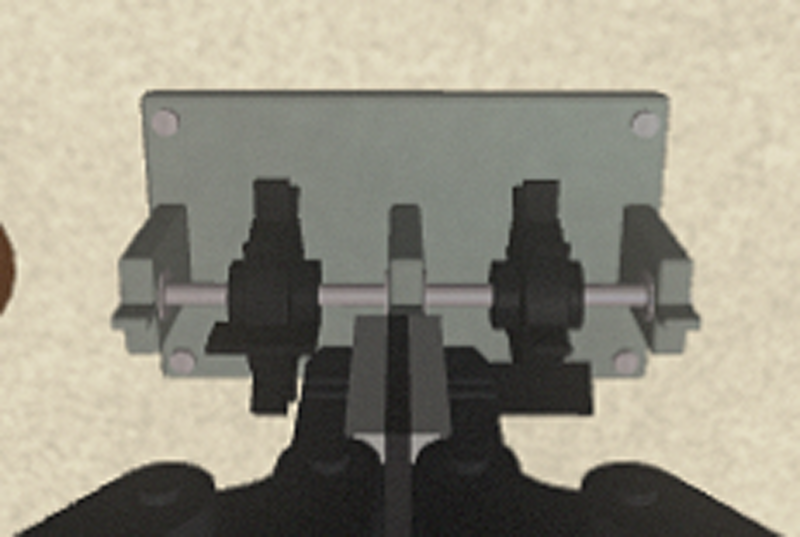

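The right wheel's wide tab edge is at (207–310, 349), the upright position, so it reads zero. The left tab is at (495–592, 412), the 45° position, so one click remains.

Run:
```python
from h import *
manip.move_straight(cw(30,45,130),200)
flick(45)
manip.move_straight(cw(-65,0,230),200)
look("f3")
im=eyes.read_camera("top");cv2.imwrite("pics/top1.png",cv2.resize(im[:,:,::-1],(800,600),interpolation=cv2.INTER_CUBIC))
```

```text
end [497.2 -91.9  92. ] want [496.7 -91.8  92. ] dF [-0.1 -0.2  0.3]
45 0 [[494.0, 349.0], [605.0, 348.0]]
45 45 [[488.0, 412.0], [591.0, 412.0]]
45 90 [[480.0, 398.0], [574.0, 398.0]]
45 135 [[475.0, 331.0], [563.0, 331.0]]
-45 0 [[202.0, 348.0], [312.0, 349.0]]
-45 45 [[215.0, 412.0], [318.0, 412.0]]
-45 90 [[231.0, 398.0], [325.0, 398.0]]
-45 135 [[242.0, 331.0], [330.0, 331.0]]
t 23.75
```

View pics/f3.png

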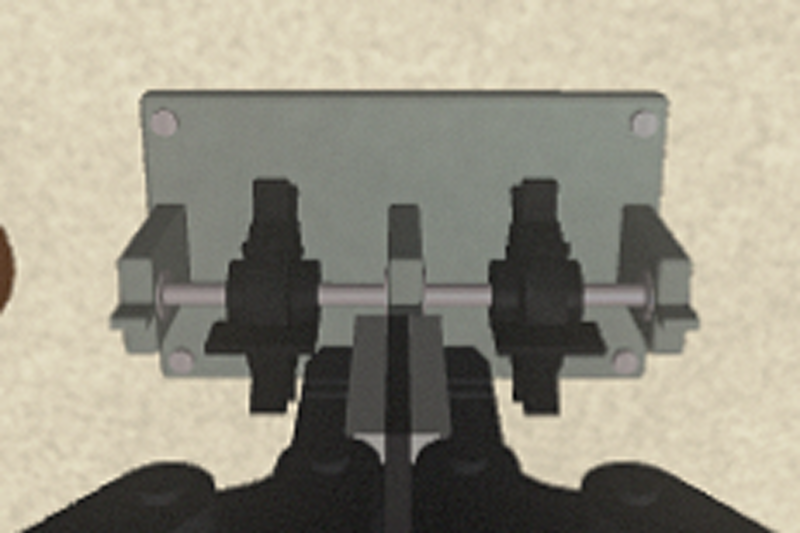

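View pics/top1.png

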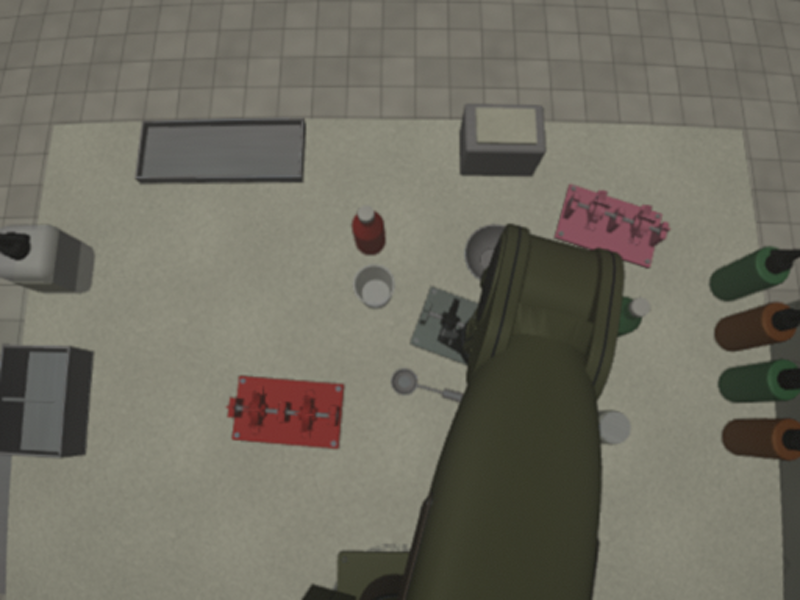

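Both wide tabs stand upright in line with the fins, at (207–310, 349) and (495–605, 349). In the top view the sauce, cup and spoon bowl are where they were, and nothing visible has moved. The arm is clear of everything, so I'm handing in.

Run:
```python
from plant import manip
manip.job_done(); print(manip.get_clock())
```

```text
the job is handed in; nothing more can be done
the job is handed in; nothing more can be done
```

I zeroed the grey counter with the closed fingertip, flicking the left wheel three clicks and the right wheel one. I handed the job in shortly after 24 s on the robot's clock.

- **Wheels:** The last wrist picture shows both wide tabs upright in line with the fins, within about 2 pixels of where they should appear. Each flick moved its wheel exactly one click, and neither ran past zero.
- **Things around the counter:** In the last top view the cup and sauce stand where they started, as do the visible parts of the bowl, spoon, syrup and sprinkles. The arm hid the jar in that view. A sliver of it showed in the same place in the wrist pictures, so I did not fully recheck it.
- **Contact forces:** I read the force only before and at the end of each sweep, and the change was about 1 N. I did not record the peak during the flicks.

No check failed or disagreed.

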